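Shut and latch the drill case

ROBOT

A 6-joint arm with a two-finger parallel gripper is mounted at the origin on the work surface. World frame = base frame: x ahead of the robot, y to its left, z up, the work surface at z = 0. Lengths are in mm, angles in rad, forces in N, time in s.
With the tool pointing down it reaches from about 400 to 825 mm from the base axis. Payload 7 kg.
Tool frame: the origin (TCP) lies at the very end of the fingers, on their centre line; the grasp point (between the pads) lies 19 mm behind it; z points along the fingers, y is the line along which they close (so a half turn about z gives the same grasp; the last joint's range is limited). The gripper opens to 88 mm and grips with 3 to 60 N. Pads are 19 mm wide; open, the fingers measure 130 mm over their backs; the gripper's body (78 mm by 193 mm) begins 47 mm behind the grasp point.
Start: joints at [-0.838, 0.359, 0.012, 0, -1.224, -0.288], TCP at [290.409, -609.309, 226.561] pointing down, gripper open.
Joint ranges: [-3.07, 3.07], [-1.43, 2.12], [-1.02, 1.25], [-3.03, 1.67], [-3.05, -0], [-3.03, 3.03]. Speed limits (rad/s): [2.39, 2.39, 3.01, 3.14, 3.14, 3.14].

INTERFACE

Orientations are given as a unit quaternion [x, y, z, w].
In Python, from plant import bot gives the robot as it stands. Calls block until the motion is done:
- bot.move_ptp(position, orientation): joint-space move of the TCP to a pose.
- bot.line_to(position, velocity=150, ori=None): straight line of the TCP; ori=None keeps the orientation; velocity is the mean speed in mm/s.
- bot.move_joints(angles): joint-space move.
- bot.move_gripper(opening, force=None): finger opening in mm; force is the grip in N (None keeps the last); returns when the fingers have stopped.
- bot.pause(seconds).
- bot.solve_ik(position, orientation): joint angles nearest the present ones, or None.
- bot.read_state(): the state.
- bot.camera(name): name is "scene" or "top" or "wrist"; returns the picture (420x560x3 uint8, red, green, blue); there is no depth.
- bot.get_calibration(name): a dict with "fx", "fy", "cx", "cy" (pixels), "distortion" ([k1, k2, p1, p2, k3] as OpenCV has them; the pictures are not rectified), "view" (4x4, takes a point from world to camera coordinates); the wrist camera has in their place "T_tool_cam" (4x4, takes a point from camera to tool coordinates, whose origin is the TCP and whose axes are the flange's). Camera axes: x right, y up, looking along -z (the intrinsics and any distortion apply to the point x, -y, -z); pixel columns grow to the right and rows downward; lengths in mm; the calibration is good to about 2 mm. A picture is of the moment at which its call begins: read the wrist's pose just before it. get_calibration takes no time and is no camera call.
A pose or a line that the arm cannot do raises bot.Unreachable and nothing moves.
- bot.close_job(): hands the job in; it is judged then, once.
The state is a dict: "t": time; "joint_pos": joint angles; "qvel": joint speeds; "tau": joint torques, N m; "tcp_pos": TCP position; "eef_rot": TCP orientation; "contact_force": force on the tool from outside, world axes, zero at the start; "moment": the same for the moment, N m; "width": finger opening in mm; "finger_force": force on a finger pad.
Only numpy, scipy, OpenCV 4.12 (cv2) and the standard library are available. Lean on these libraries where they do the work, as an engineer would, in place of code of your own. Each camera call takes 0.05 s, during which the arm holds its last target. There are 200 camera calls.

TASK

Shut the drill case by pushing only, without picking anything up: first push its lid all the way down with both latches still up, then press the wide latch down flat, then the narrow latch down flat. Do not lift the lid or shift the loose tools around the case, and let go of everything at the end.

Things in the scene. Friction and masses are not known exactly. Their poses are not given: they have to be found in the camera images.
- case: the drill case, a flat black plastic box fixed to the bench, tray 200 (x) by 280 (y) by 45 mm high, plus a 16 mm lid. Origin: centre of its underside, on the bench; z up. The lid's hinge line runs along the case's y at x = +100 mm, z = 45 mm in this frame, on the side away from the robot (the case is turned up to 0.6 rad); the lid's free edge and the latches are on the -x side, nearest the robot
- lid (a joint): angle of the lid above shut, rad: 0 is shut, 0.3 to 0.6 at the start, stop at 1.2. A stiff hinge: it stays where it is left; some 3 to 6 N straight down near the free edge moves it
- lid_push (a point): point on the lid's top face, midway between the two latches, 150 mm from the hinge and 50 mm behind the free edge; it moves with the lid, and its z axis is the lid's outward normal. With the lid shut it is 61 mm above the bench. The lid face is clear for 55 mm either side of it along the case's y
- wide_latch (a joint): angle of the wide latch above the lid's face, rad: 0 is pressed flat, 0.42 to 0.65 at the start. A steel flap 60 mm wide (along the case's y), 65 mm long, 5 mm thick, centred at case y = +85 mm, pivoted on top of the lid 150 mm from the hinge line and 50 mm from the free edge, its free end pointing away from the lid's hinge with a 30 mm lip bent down at the end. It stays where it is left; some 4 to 10 N straight down at its push point folds it
- wide_latch_push (a point): point on the top face of the wide latch, on its centre line, 36 mm from its pivot (29 mm from its free end); it moves with the latch, and its z axis is the flap's outward normal. With lid and latch down it is 69 mm above the bench
- narrow_latch (a joint): angle of the narrow latch above the lid's face, rad: 0 is pressed flat, 0.42 to 0.65 at the start. The same flap as the wide latch but only 25 mm wide, centred at case y = -85 mm
- narrow_latch_push (a point): point on the top face of the narrow latch, on its centre line, 36 mm from its pivot; otherwise as for the wide latch
- disc: bystander: loose steel disc 100 mm across, 16 mm thick, with an upright stud 26 mm thick, 50 mm high over all; origin at the centre of its underside
- tape: bystander: loose roll of grey tape lying flat, 90 mm across, 30 mm high; origin at the centre of its underside
- gauge: bystander: loose dark steel gauge plate with two rows of holes, 50 by 150 by 6 mm, lying flat; origin at the centre of its underside
- punch: bystander: loose upright dark steel punch, 28 mm thick and 50 mm high; origin at the centre of its underside

How it is judged:
By the outcome, as a careful person would: the job done as asked, in the order asked, and still so for the second after the job is handed in, with the robot touching nothing.
It also fails if it takes over 58 s, if anything falls off the work surface, if the arm or the gripper's body presses on something with over 40 N, if the wrist force passes 120 N, or if a joint passes its speed limit or range.

## Working session

There is one attempt and no reset: what is moved stays moved. The work goes in short steps, each a Python script; the robot and the scene stay as the last script left them, time stands still between calls to the robot, and variables do not carry over. Pictures are saved under pics/ and viewed, at most 10 in all, crops included, and the job is handed in when it is done.

```bash
mkdir -p pics; ls; python3 - <<'E'
from plant import bot
import cv2,numpy as np
for n in("scene","top"):
    cv2.imwrite(f"pics/{n}0.png",cv2.cvtColor(bot.camera(n),cv2.COLOR_RGB2BGR))
    c=bot.get_calibration(n);print(n,c)
s=bot.read_state();print(s['t'],s['eef_rot'],s['width'])
print(bot.get_calibration("wrist"))
E
```

```text
pics
scene {'fx': 490.6915417429578, 'fy': 490.6915417429578, 'cx': 278.82672825560417, 'cy': 213.18639809142255, 'distortion': array([-0.0997743,  0.       ,  0.       ,  0.       ,  0.       ]), 'view': array([[-1.05694214e-01,  9.94397900e-01,  1.24517940e-03,
         3.31266472e+01],
       [-6.83709327e-01, -7.35803689e-02,  7.26035458e-01,
         3.99046199e+02],
       [ 7.22059755e-01,  7.58864063e-02,  6.87656138e-01,
        -1.71650251e+03],
       [ 0.00000000e+00,  0.00000000e+00,  0.00000000e+00,
         1.00000000e+00]])}
top {'fx': 425.84658324821197, 'fy': 425.84658324821197, 'cx': 275.58637840075323, 'cy': 211.1975085595978, 'distortion': array([-0.06836308,  0.        ,  0.        ,  0.        ,  0.        ]), 'view': array([[ 2.63009619e-02, -9.99580664e-01,  1.21142976e-02,
         3.54517025e+01],
       [ 9.94783753e-01,  2.73656808e-02,  9.82670040e-02,
        -6.34670833e+02],
       [-9.85573131e-02,  9.46658973e-03,  9.95086348e-01,
        -8.50529865e+02],
       [ 0.00000000e+00,  0.00000000e+00,  0.00000000e+00,
         1.00000000e+00]])}
0.1 [-2.20525717e-01  9.75380872e-01  7.09207625e-04 -2.42988934e-04] 87.63894341047144
{'fx': 362.27805876077446, 'fy': 362.27805876077446, 'cx': 281.4602361214161, 'cy': 206.78599023479805, 'distortion': array([-0.03814983,  0.        ,  0.        ,  0.        ,  0.        ]), 'T_tool_cam': array([[-4.62400888e-04,  9.63311050e-01,  2.68387046e-01,
         7.23934077e+01],
       [ 9.99999892e-01,  4.32751540e-04,  1.69630009e-04,
         3.91584191e-01],
       [ 4.72615542e-05,  2.68387096e-01, -9.63311146e-01,
        -1.58336918e+02],
       [ 0.00000000e+00,  0.00000000e+00,  0.00000000e+00,
         1.00000000e+00]])}
```

View pics/scene0.png

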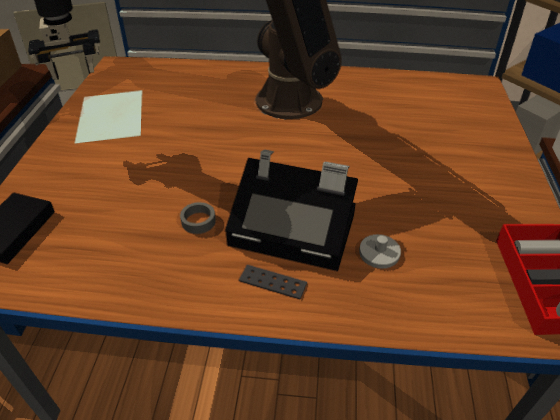

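View pics/top0.png

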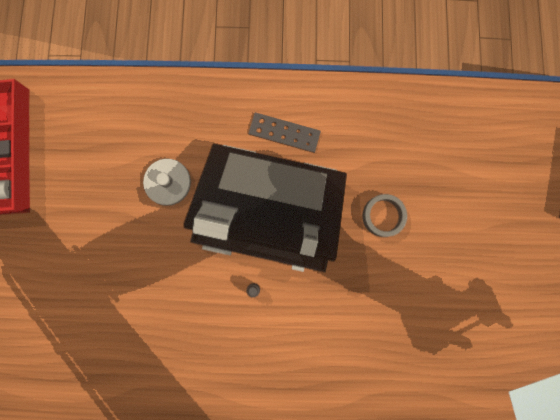

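The scene view shows the hinge side of the case with its bench-level corners near (229,247) and (338,265). The top view shows the lid at about (185–346, 146–260), the tray front edge from (193,243) to (325,270), the wide latch at (215,220), the narrow one at (310,238) and the punch at (253,290). I'll enlarge both views to get exact corners.

```bash
python3 - <<'E'
import cv2,numpy as np
a=cv2.imread("pics/top0.png")[135:300,175:355]; b=cv2.imread("pics/scene0.png")[145:270,222:362]
def f(i,g,k): 
    i=cv2.resize(i,None,fx=k,fy=k,interpolation=cv2.INTER_CUBIC); return (255*(i/255.)**g).astype(np.uint8)
cv2.imwrite("pics/topc.png",f(a,.45,3.6)); cv2.imwrite("pics/scc.png",f(b,.45,4.6)); print(a.shape,b.shape)
E
```

```text
(165, 180, 3) (125, 140, 3)
```

View pics/topc.png

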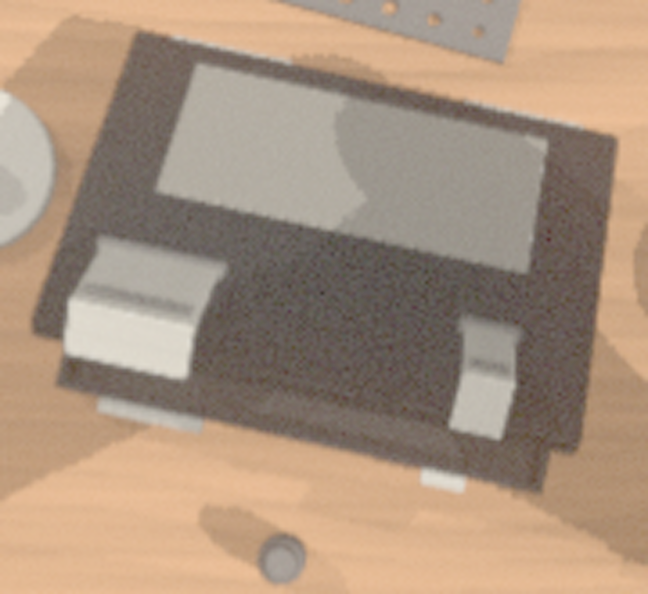

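View pics/scc.png

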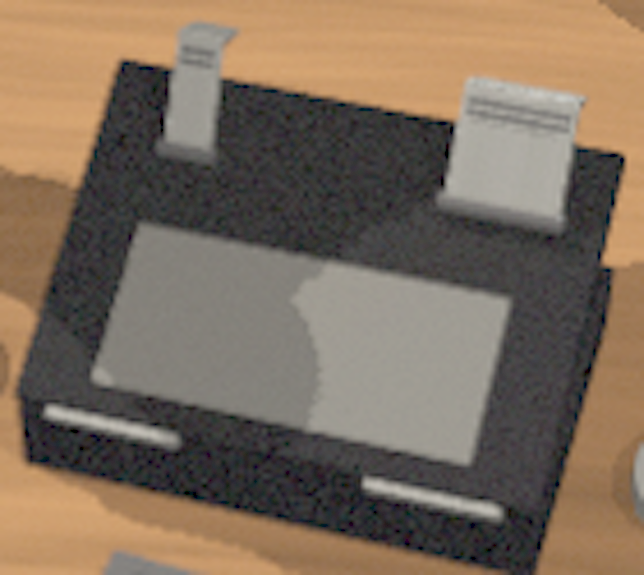

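The crops give usable corners. In the top view these are the tray front corners, the lid's lower free edge and the latch bends. In the scene view they are the hinge-side bottom corners, the lid's upper free corners and the latch tips. Next I cast rays onto known planes and hinge cylinders.

```bash
cat > h.py <<'E'
import numpy as np,cv2
from scipy.optimize import brentq
from plant import bot
def ray(n,uv):
    c=bot.get_calibration(n);K=np.array([[c['fx'],0,c['cx']],[0,c['fy'],c['cy']],[0,0,1]])
    x,y=cv2.undistortPoints(np.array([[uv]],float),K,c['distortion'])[0,0]
    V=c['view'];R=V[:3,:3];return -R.T@V[:3,3],R.T@np.array([x,-y,-1.])
T=lambda x,y:("top",(175+(x+.5)/3.6-.5,135+(y+.5)/3.6-.5))
S=lambda x,y:("scene",(222+(x+.5)/4.6-.5,145+(y+.5)/4.6-.5))
def plane(p,z):
    o,d=ray(*p);return o+d*(z-o[2])/d[2]
E
python3 - <<'E'
from h import *
L,R=plane(T(58,385),45),plane(T(542,491),45)
HL,HR=plane(S(535,572),0),plane(S(30,460),0)   # +y, -y hinge side
for p in(L,R,HL,HR):print(p.round(1))
yv=lambda a,b:np.arctan2(-(a-b)[0],(a-b)[1])
print("len",np.linalg.norm(L-R),np.linalg.norm(HL-HR),"yaw",yv(L,R),yv(HL,HR),"depth",np.linalg.norm((L-HL)[:2]),np.linalg.norm((R-HR)[:2]))
c=(L+R+HL+HR)[:2]/4
ax=(HL+HR-L-R)[:2];yaws=[yv(L,R),yv(HL,HR),np.arctan2(ax[1],ax[0])];yaw=np.mean(yaws);print("c",c,"yaws",yaws)
ca,sa=np.cos(yaw),np.sin(yaw);Rm=np.array([[ca,-sa,0],[sa,ca,0],[0,0,1]])
def cyl(p,piv,r):
    o,d=ray(*p);o=Rm.T@(o-np.r_[c,0]);d=Rm.T@d
    f=lambda s:np.hypot(*((o+s*d)[[0,2]]-piv))-r
    s0=min(np.linspace(200,2500,4000),key=f)
    out=[]
    for a,b in((0,s0),(s0,3000)):
        try:q=o+d*brentq(f,a,b);out.append((q.round(1),np.arctan2(q[2]-piv[1],piv[0]-q[0]).round(3)))
        except ValueError:out.append((f(s0),))
    return out
h=np.array([100,45.])
for p in(T(33,332),T(577,452)):print("lidT",cyl(p,h,200))
for p in(S(122,62),S(625,157)):print("lidS",cyl(p,h,np.hypot(200,16)),"minus",np.arctan2(16,200))
def latch(th):
    piv=h+150*np.array([-np.cos(th),np.sin(th)])+20*np.array([np.sin(th),np.cos(th)])
    return piv
for th in(.3,.35,.4,.45,.5):
    print(th,[cyl(p,latch(th),65) for p in(S(467,78),S(583,97),S(180,25))])
E
```

```text
[565.6 222.7  45. ]
[513.7 -50.6  45. ]
[756.2 187.5   0. ]
[706.5 -84.4   0. ]
len 278.1545532265313 276.38516403006844 yaw -0.18784983210010203 -0.180882599113673 depth 193.8472811036949 195.78983138562685
c [635.48719648  68.79754853] yaws [np.float64(-0.18784983210010203), np.float64(-0.180882599113673), np.float64(-0.17825879257974872)]
lidT [(array([-72.3, 137.7, 146.5]), np.float64(0.532)), (array([-68.6, 182.1, -62.6]), np.float64(-0.568))]
lidT [(array([ -74.3, -139.6,  143.1]), np.float64(0.512)), (array([ -71.2, -170.1,  -58.3]), np.float64(-0.543))]
lidS [(array([ 44.5, -93.4, 237.8]), np.float64(1.291)), (array([ -76.6, -139.6,  140.3]), np.float64(0.495))] minus 0.07982998571223732
lidS [(array([ 47.3, 149.7, 238.6]), np.float64(1.305)), (array([-78.1, 139.3, 137.4]), np.float64(0.478))] minus 0.07982998571223732
0.3 [[(np.float64(8.725021832393367),), (np.float64(8.725021832393367),)], [(np.float64(9.750196844448183),), (np.float64(9.750196844448183),)], [(np.float64(9.608620423934155),), (np.float64(9.608620423934155),)]]
0.35 [[(np.float64(5.394567255129331),), (np.f
[... 262 characters left out ...]
4205924383365414),), (np.float64(3.4205924383365414),)], [(np.float64(3.2808758287090427),), (np.float64(3.2808758287090427),)]]
0.45 [[(array([-61.6,  54.9, 182.8]), np.float64(0.997)), (array([-70.3,  53.4, 176.2]), np.float64(0.83))], [(np.float64(0.7790147043092759),), (np.float64(0.7790147043092759),)], [(np.float64(0.6399581406192425),), (np.float64(0.6399581406192425),)]]
0.5 [[(array([-46.1,  57.7, 194.9]), np.float64(1.192)), (array([-74.4,  52.7, 173. ]), np.float64(0.635))], [(array([-49.8, 116.7, 193.2]), np.float64(1.13)), (array([-71.8, 114.2, 176.3]), np.float64(0.699))], [(array([-49.2, -95.9, 193.5]), np.float64(1.139)), (array([ -72.2, -103.8,  175.8]), np.float64(0.689))]]
```

The measurements agree: the case is at (635, 69) with yaw −0.182, edges measure 278 × 195 against 280 × 200, and the lid is at about 0.45. The lid corners come out at y = ±139 and the latch corners at their expected y. Next I push the lid with closed fingers, gripper long axis along case x so its body stays clear of the latches.

```bash
cat >> h.py <<'E'
C=np.array([635.5,68.8]);YAW=-0.182
def W(x,y,z):
    c,s=np.cos(YAW),np.sin(YAW);return [C[0]+c*x-s*y,C[1]+s*x+c*y,z]
def down(ang):  # tool y along world angle ang (or opposite), nearest wrist angle
    return [[np.cos(a),np.sin(a),0,0] for a in ((ang+np.pi/2)/2,(ang-np.pi/2)/2)]
def pick(pos,ang):
    j0=np.array(bot.read_state()['joint_pos']);best=None
    for q in down(ang):
        j=bot.solve_ik(pos,q)
        if j is not None:
            d=abs(np.array(j)-j0).max()
            if best is None or d<best[0]:best=(d,q,np.round(j,2))
    return best
def fz():return bot.read_state()['contact_force'][2]
def press(x,y,z0,z1,fmax,step=1.5):
    log=[]
    z=z0;base=fz()
    while z>z1:
        z=max(z1,z-step);bot.line_to(W(x,y,z),40);bot.pause(.03);f=fz()-base;log.append((round(z,1),round(f,1)))
        if f>fmax:break
    print("base",round(base,1),log,bot.read_state()['tcp_pos'].round(1) if hasattr(bot.read_state()['tcp_pos'],'round') else bot.read_state()['tcp_pos'])
def snap(n,f):
    cv2.imwrite(f"pics/{f}.png",cv2.cvtColor(bot.camera(n),cv2.COLOR_RGB2BGR))
E
python3 - <<'E'
from h import *
print(pick(W(-30,0,270),YAW))
b=pick(W(-30,0,270),YAW);bot.move_gripper(0)
s=bot.read_state();p=list(s['tcp_pos']);bot.line_to([p[0],p[1],280],200)
bot.move_ptp(W(-30,0,280),b[1]);bot.line_to(W(-30,0,165),200)
bot.pause(.2);print(bot.read_state()['t'],bot.read_state()['contact_force'],bot.read_state()['width'])
f0=fz()
for z in np.arange(160,71,-6):
    x=-30-20*(150-z)/80 if z<150 else -30
    bot.line_to(W(x,0,z),60);f=fz()-f0;print(round(z),round(f,1),end='; ')
    if f>25:break
s=bot.read_state();print(s['t'],s['tcp_pos'])
snap("scene","s1")
E
```

```text
(np.float64(1.2793245621805247), [np.float64(0.6399230807524521), np.float64(-0.7684389700687302), 0, 0], array([ 0.44,  0.23, -0.07,  0.  , -1.27, -0.62]))
5.525 [-0.21635139  0.01938482 -0.5662489 ] 0.5796798300600384
160 0.1; 154 -0.0; 148 -0.0; 142 1.2; 136 1.1; 130 0.7; 124 0.3; 118 0.5; 112 0.1; 106 0.4; 100 0.0; 94 -0.3; 88 0.5; 82 0.5; 76 0.9; 9.275 [587.57396366  77.52102051  75.7801652 ]
```

View pics/s1.png

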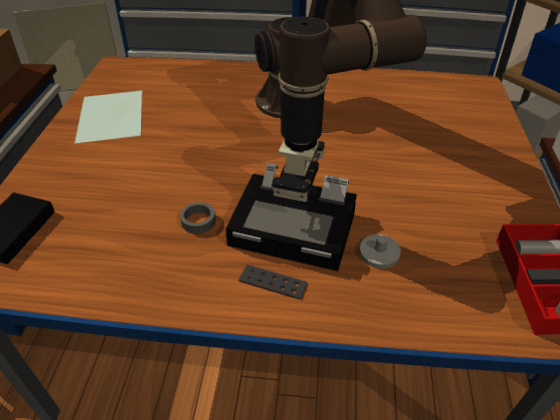

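The lid is nearly down, with its free edge near row 185, and both latches are still up at (269,172) and (335,185). I'll keep pressing until it hits the stop.

```bash
python3 - <<'E'
from h import *
press(-50,0,74.5,56,22)
s=bot.read_state();print(s['t'])
bot.line_to(W(-50,0,130),200);snap("top","t2");snap("scene","s2")
p=W(-85,85,130);print(pick(p,YAW+np.pi/2))
a=cv2.imread("pics/t2.png")[135:300,165:365]; b=cv2.imread("pics/s2.png")[145:270,222:362]
f=lambda i:(255*(cv2.resize(i,(400,400*i.shape[0]//i.shape[1]),interpolation=cv2.INTER_CUBIC)/255.)**.5).astype(np.uint8)
a,b=f(a),f(b);h=min(len(a),len(b));cv2.imwrite("pics/c2.png",np.hstack([a[:h],b[:h]]))
E
```

```text
base 0.4 [(73.0, np.float64(0.3)), (71.5, np.float64(1.2)), (70.0, np.float64(-0.8)), (68.5, np.float64(-1.0)), (67.0, np.float64(0.2)), (65.5, np.float64(-0.7)), (64.0, np.float64(-0.4)), (62.5, np.float64(0.1)), (61.0, np.float64(4.5)), (59.5, np.float64(16.2)), (58.0, np.float64(27.2))] [586.5  77.9  61. ]
12.4417
(np.float64(1.4152913333638377), [np.float64(0.9958623565014509), np.float64(-0.09087445682576005), 0, 0], array([ 0.62,  0.3 , -0.31,  0.  , -0.96,  0.77]))
```

View pics/c2.png

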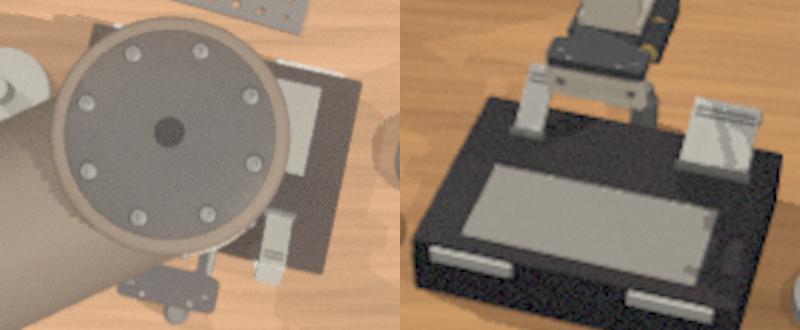

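The lid stopped hard at TCP z = 61.0, exactly the shut height, and both latches are still up. The wide latch is next, with the gripper long axis along case y.

```bash
python3 - <<'E'
from h import *
p=W(-85,85,150);b=pick(p,YAW+np.pi/2)
bot.line_to(W(-50,0,150),200);bot.move_ptp(p,b[1]);bot.line_to(W(-85,85,110),150);bot.pause(.1)
press(-85,85,110,64,22,3)
s=bot.read_state();print(s['t'])
bot.line_to(W(-85,85,150),200);bot.line_to(W(-85,-85,150),200)
snap("scene","s3");cv2.imwrite("pics/c3.png",(255*(cv2.resize(cv2.imread("pics/s3.png")[130:280,200:400],None,fx=3,fy=3)/255.)**.5).astype(np.uint8))
E
```

```text
base 0.7 [(107, np.float64(-0.7)), (104, np.float64(-0.5)), (101, np.float64(-0.3)), (98, np.float64(-0.6)), (95, np.float64(-1.0)), (92, np.float64(0.3)), (89, np.float64(-0.5)), (86, np.float64(0.7)), (83, np.float64(0.5)), (80, np.float64(-0.2)), (77, np.float64(-0.4)), (74, np.float64(-0.5)), (71, np.float64(-0.2)), (68, np.float64(10.1)), (65, np.float64(30.5))] [567.6 167.9  68.4]
19.3417
```

View pics/c3.png

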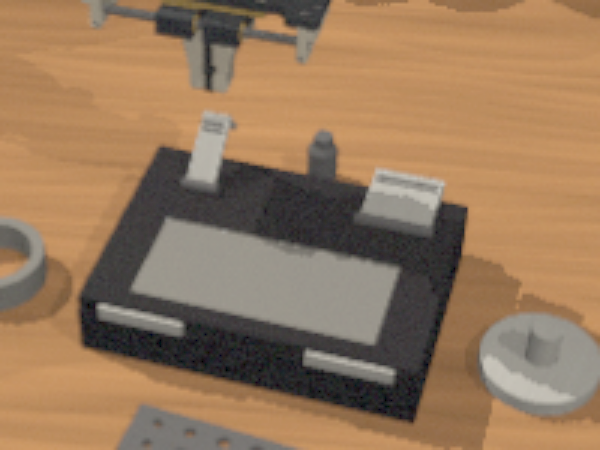

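The wide latch is flat: it stopped at z = 68.4 against the 69 expected, and its flap in the picture is foreshortened at (400,200). The narrow latch still stands at (210,150) and the punch is undisturbed. Pressing the narrow latch now.

```bash
python3 - <<'E'
from h import *
bot.line_to(W(-85,-85,110),150);bot.pause(.1)
press(-85,-85,110,71,22,3)
press(-85,-85,71,64,22,1.5)
print(bot.read_state()['t'])
bot.line_to(W(-85,-85,150),200);bot.line_to(W(-250,-85,220),250);bot.pause(.2)
print(bot.read_state()['t'],bot.read_state()['contact_force'])
for n in("scene","top"):snap(n,n+"4")
f=lambda i:(255*(cv2.resize(i,(400,400*i.shape[0]//i.shape[1]),interpolation=cv2.INTER_CUBIC)/255.)**.5).astype(np.uint8)
a,b=f(cv2.imread("pics/top4.png")[105:310,135:415]),f(cv2.imread("pics/scene4.png")[130:300,170:410]);h=min(len(a),len(b));cv2.imwrite("pics/c4.png",np.hstack([a[:h],b[:h]]))
E
```

```text
base -0.0 [(107, np.float64(0.8)), (104, np.float64(-0.1)), (101, np.float64(-0.1)), (98, np.float64(1.2)), (95, np.float64(2.4)), (92, np.float64(1.0)), (89, np.float64(0.2)), (86, np.float64(0.1)), (83, np.float64(1.0)), (80, np.float64(0.4)), (77, np.float64(-0.2)), (74, np.float64(0.1)), (71, np.float64(-0.4))] [5.365e+02 5.000e-01 7.080e+01]
base -0.4 [(69.5, np.float64(0.3)), (68.0, np.float64(12.7)), (66.5, np.float64(23.6))] [5.367e+02 5.000e-01 6.860e+01]
26.0167
27.65 [-0.04271888  0.77659841 -0.66517104]
```

View pics/c4.png

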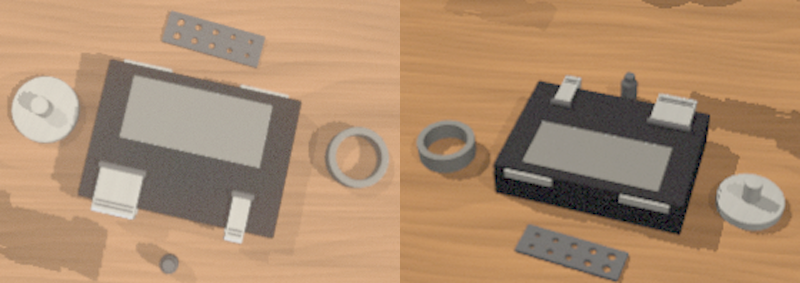

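The lid is shut, and both latches lie flat at (118,190) and (237,218) in the left half. The loose tools haven't moved and the arm is clear, so I'm handing in.

```bash
python3 -c "
from plant import bot
print(bot.close_job())"
```

```text
the job is handed in; nothing more can be done
None
```

The drill case is shut: I pushed the lid down first, then the wide latch, then the narrow one. Each was pressed to its stop, the loose tools look unmoved, and the job was handed in at about 28 s with the arm clear.

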